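Load the tape dispenser and hold its pinch roller open for threading

ROBOT

A 6-joint arm with a two-finger parallel gripper is mounted at the origin on a cart in front of the work surface, level with it; the furniture and walls round the work are solid. World frame = base frame: x ahead of the robot, y to its left, z up, the work surface at z = 0. Lengths are in m, angles in rad, forces in N, time in s.
With the tool pointing down it reaches from about 0.325 to 0.775 m from the base axis. Payload 5.5 kg.
Tool frame: the origin (TCP) lies between the finger pads; the fingertips stand 8 mm ahead of it and the grasp point (between the pads) lies 11 mm behind it (tcp_to_tips is the distance from the TCP to the fingertips, in m); z points along the fingers, y is the line along which they close (so a half turn about z gives the same grasp; the last joint's range is limited). The gripper opens to 88 mm and grips with 3 to 60 N. Pads are 20 mm wide; open, the fingers measure 115 mm over their backs; the gripper's body (75 mm by 178 mm) begins 61 mm behind the grasp point.
Start: joints at [-1.259, 0.091, 1.231, -0, 1.82, -0.057], TCP at [0.216, -0.56, 0.231] pointing down, gripper open.
Joint ranges: [-2.87, 2.87], [-0.86, 2.18], [0.17, 2.46], [-1.51, 4.65], [0.06, 2.69], [-2.65, 2.65]. Speed limits (rad/s): [2.57, 2.57, 3.01, 3.14, 3.14, 3.14].

INTERFACE

Orientations are given as a unit quaternion [w, x, y, z].
In Python, from bench import * gives the robot as it stands. Calls block until the motion is done:
- move_to(position, orientation): joint-space move of the TCP to a pose.
- move_l(position, speed=0.15, orientation=None): straight line of the TCP; orientation=None keeps the orientation; speed is the mean speed in m/s.
- movej(angles): joint-space move.
- gripper_open() and close(): open the fingers fully, or close them until they stop; the grip force is fixed at half the most.
- hold(seconds).
- inverse_kinematics(position, orientation): joint angles nearest the present ones, or None.
- state(): the state.
- get_image(name): name is "scene" or "side" or "wrist"; returns a dict with "frame" (480x640x3 uint8, blue, green, red), "depth" (480x640 float32, m along the optical axis (not along the pixel's ray), 0 where there is no reading), "camera_matrix" (3x3 intrinsics, pixels), "view" (4x4, takes a point from world to camera coordinates). Camera axes: x right, y up, looking along -z (the intrinsics and any distortion apply to the point x, -y, -z); pixel columns grow to the right and rows downward; lengths in m; the calibration is good to about 2 mm. A picture is of the moment at which its call begins.
A pose or a line that the arm cannot do raises IKError and nothing moves.
- job_done(): hands the job in; it is judged then, once.
The state is a dict: "time": time; "joint_pos": joint angles; "dq": joint speeds; "joint_torque": joint torques, N m; "ee_pos": TCP position; "ee_rot": TCP orientation; "ft_force": force on the tool from outside, world axes, zero at the start; "moment": the same for the moment, N m; "finger_gap": finger opening in m; "finger_force": force on a finger pad.
Only numpy, scipy, OpenCV 4.12 (cv2) and the standard library are available. Lean on these libraries where they do the work, as an engineer would, in place of code of your own. Each camera call takes 0.05 s, during which the arm holds its last target. There are 200 camera calls.

TASK

Load the parcel-tape dispenser: lift the roll of tape out of its opened carton, press its spindle down into the two forks of the dispenser until it sits on the bottom of both and both sprung keepers have snapped shut over it, and let go of it. Then take the sprung pinch-roller carriage by its upright tab, pull it out until its pointers stand on the long threading lines of the bed (short of the end stop), and finish while still holding it there: it springs back when let go, and the tape's end is to be threaded now. Leave the mug and the small wooden box where they stand.

Things in the scene. Friction and masses are not known exactly. Their poses are not given: they have to be found in the camera images.
- dispenser: grey bench tape dispenser, fixed; bed 210 (x) x 176 (y) mm, top at z = 14 mm. Origin: centre of its underside. Own -x is the front, where the carriage pulls out. At x = 57 stand two steel fork cheeks, inner faces at y = -66 and +66; slots 13 mm wide, floor at z = 61, front prong flared at z = 90 to 102, rear prong to z = 82. Feed roller with tear-off bar at x = -8, y = -43 to 43, to z = 53.
- saddle (a point): where the middle of the spindle's axis lies when it is seated: midway between the forks, at x = 57, y = 0, z = 66 mm of the dispenser's frame. Same axes as the dispenser: the seated spindle lies along y.
- saddle_l (a point): the seated axis in the middle of the fork cheek on the dispenser's +y side (138 mm from saddle_r).
- saddle_r (a point): the seated axis in the middle of the fork cheek on the dispenser's -y side.
- keeper_l (a joint): sprung dark steel keeper outside the +y fork (C-shaped jaw, y = 73 to 78 mm), rad: 0 = shut, nose over the slot 2 mm above a seated spindle; to 0.7 swung open to the dispenser's +x. Its sloped top reaches z = 95 mm; the spindle going down pushes it open by about 0.2 and it snaps back to 0. Passing both keepers takes about 5 to 10 N in all.
- keeper_r (a joint): the same keeper on the -y fork.
- carriage (a joint): the sprung pinch-roller carriage, in m: 0 = shut, roller on the feed roller; grows as it slides out to the dispenser's -x; end stop at 0.040; the pointers stand on the threading lines at 0.028. The return spring pulls with 3.6 N at 0 and 8.6 N at 0.028.
- tab_top (a point): centre of the top edge of the carriage's upright black pull tab, 94 mm above the cupboard top. The tab is 9 mm thick (along the pull, x), 36 mm wide (y), and stands free for 60 mm below its top edge; it moves with the carriage. At carriage = 0 it is at x = -45, y = 0 of the dispenser's frame.
- pointer (a point): point midway between the carriage's two pointers (which ride over the aluminium scale strips, one each side at y = -49 and +49 mm of the bed), 17 mm above the cupboard top; moves with the carriage.
- thread_line (a point): point midway between the two long black threading lines, which run across the full width of the aluminium strips on both sides of the bed, z = 17 mm; the pointers are on the lines when this and the pointer point coincide. (The short line by each strip's outer edge marks the shut position.)
- tape_spindle: roll of tan parcel tape on its spindle, 0.18 kg. Roll 90 mm across, 48 mm wide; grip it from above across its flat faces, near the top. Origin: middle of roll and spindle axis; own y along the spindle; same either way round. Steel spindle 10 mm thick, 168 mm long, with grey sleeves up to 29 mm and 18 mm collars at 54 to 60 mm from the middle. Starts standing in the carton, axis level at z = 48 mm.
- spindle_end_l (a point): the spindle's +y end, on its axis, 84 mm from the middle.
- spindle_end_r (a point): the spindle's -y end, on its axis, 84 mm from the middle.
- carton: the opened brown cardboard carton (fixed), 104 (x) x 66 (y) x 32 mm high; the roll stands in it along x, chocked by card inserts 12 mm high; two flaps hang down outside its x ends to 66 mm from the middle. Origin: centre of its underside.
- mug: the white mug, 90 x 122 x 105 mm, near the front edge of the cupboard top; to be left alone. Origin: centre of its underside.
- small_box: the small brown wooden box with a lid, 64 x 107 x 40 mm, near the front edge of the cupboard top; to be left alone. Origin: centre of its underside.

How it is judged:
By the outcome, as a careful person would: the job done as asked, in the order asked, and still so for the second after the job is handed in, while the arm keeps its last pose, push and grip.
It also fails if it takes over 48 s, if anything falls off the work surface, if the arm or the gripper's body presses on something with over 40 N, if the wrist force passes 120 N, or if a joint passes its speed limit or range.

## Working session

There is one attempt and no reset: what is moved stays moved. The work goes in short steps, each a Python script; the robot and the scene stay as the last script left them, time stands still between calls to the robot, and variables do not carry over. Pictures are saved under pics/ and viewed, at most 10 in all, crops included, and the job is handed in when it is done.

```bash
mkdir -p pics; ls
cat > h.py <<'E'
from bench import *
import numpy as np, cv2
def snap(n,f):
    d=get_image(n); cv2.imwrite(f'pics/{f}.png',d['frame']); np.savez(f'pics/{f}.npz',**{k:np.array(v) for k,v in d.items()}); return d
def load(f): return dict(np.load(f'pics/{f}.npz'))
def cloud(d):
    K=d['camera_matrix'];z=d['depth'];v,u=np.mgrid[:480,:640]
    x=(u-K[0,2])/K[0,0]*z;y=(v-K[1,2])/K[1,1]*z
    P=np.stack([x,-y,-z,np.ones_like(z)],-1)
    W=P@np.linalg.inv(d['view']).T
    W=W[...,:3];W[z<=0]=np.nan
    return W
def proj(d,p):
    c=d['view']@np.r_[p,1];K=d['camera_matrix']
    return K[0,0]*c[0]/-c[2]+K[0,2],K[1,1]*-c[1]/-c[2]+K[1,2]
E
python3 - <<'E'
from h import *
a=snap('scene','s0');b=snap('side','d0')
print(state()); print(a['camera_matrix'],a['view'],b['view'], a.keys())
E
```

```text
pics
{'time': 0.1, 'joint_pos': array([-1.25872391e+00,  9.17746480e-02,  1.23174973e+00, -1.43555209e-05,
        1.81979041e+00, -5.66774730e-02]), 'dq': array([ 0.00150968,  0.00048575, -0.00172988, -0.00088863, -0.00275704,
        0.00081346]), 'joint_torque': array([ 1.48587918e-03, -4.47857380e+01, -4.07568955e+01,  6.99382718e-02,
        2.84520542e-02, -1.24449407e-04]), 'ee_pos': array([ 0.21620046, -0.55942962,  0.22963416]), 'ee_rot': array([-8.53167415e-04,  9.83050994e-01,  1.83330306e-01, -1.16558440e-04]), 'ft_force': array([ 0.14028131, -0.69153159, -0.88592162]), 'moment': array([ 0.01533975, -0.01250903, -0.02906086]), 'finger_force': 0.0, 'finger_gap': 0.08787725133947993}
[[489.94029105   0.         325.1175674 ]
 [  0.         489.94029105 244.58896329]
 [  0.           0.           1.        ]] [[-0.85703835 -0.51506074  0.01406065  0.40701463]
 [ 0.37444365 -0.60384805  0.7036757  -0.24154152]
 [-0.35394523  0.60834198  0.71038216 -0.8109486 ]
 [ 0.          0.          0.          1.        ]] [[ 0.98225634 -0.18672585 -0.0174913  -0.45927283]
 [ 0.08751819  0.37389028  0.92333451 -0.11518765]
 [-0.16587059 -0.90848198  0.38359801 -0.93319103]
 [ 0.          0.          0.          1.        ]] dict_keys(['frame', 'depth', 'camera_matrix', 'view'])
```

View pics/s0.png

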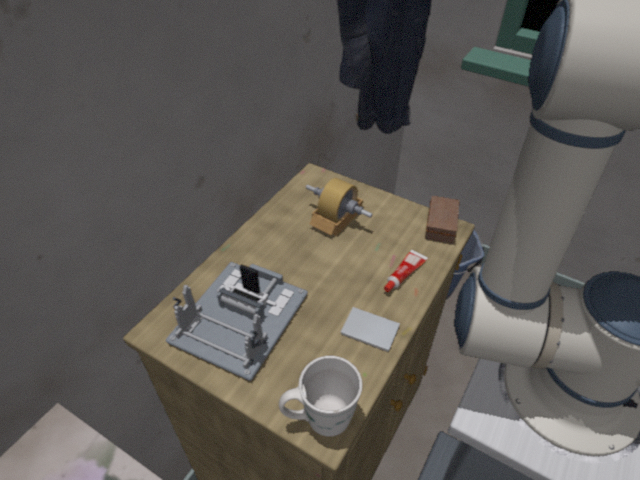

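View pics/d0.png

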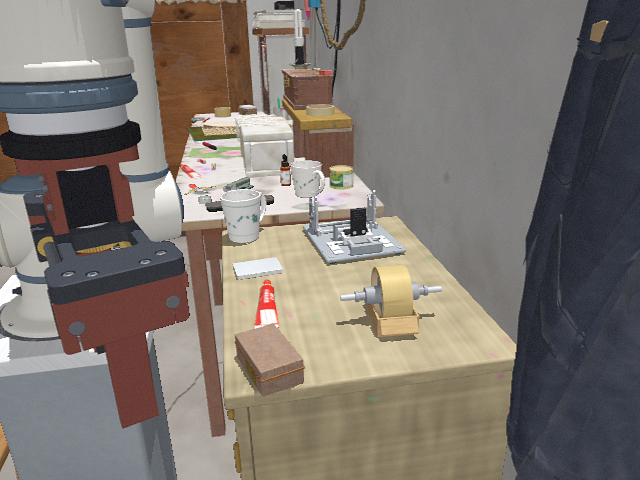

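Scene: roll at about (338,198) with spindle ends (309,187)/(370,215). The dispenser is at (240,318), its forks to the left and tab at (250,278), so its front (-x) faces the roll. Now the fits from depth.

Run:
```python
from h import *
d=load('s0');W=cloud(d);f=d['frame']
def box(u0,v0,u1,v1):
    m=np.zeros((480,640),bool);m[v0:v1,u0:u1]=1;return m
m=box(160,250,315,390)&(W[...,2]>.009)&(W[...,2]<.019)
P=W[m]; print('bed',len(P),cv2.minAreaRect(P[:,:2].astype(np.float32)*1000), np.median(P[:,2]))
t=box(200,380,200,380)
T=W[box(225,255,275,300)&(W[...,2]>.07)&(W[...,2]<.1)&(f.max(-1)<60)];print('tab',len(T),T.mean(0),T.max(0),cv2.minAreaRect(T[:,:2].astype(np.float32)*1000))
F=W[box(160,270,285,370)&(W[...,2]>.07)&(f.max(-1)>40)]
for k in (F,): 
    _,l,c=cv2.kmeans(k[:,:2].astype(np.float32),2,None,(3,50,1e-4),5,cv2.KMEANS_PP_CENTERS);print('forks',len(k),c,k[:,2].max())
# spindle
for n in('s0','d0'):
    d=load(n);W=cloud(d);f=d['frame'].astype(int)
    m=(W[...,0]>.15)&(W[...,0]<.75)&(W[...,1]<0.05)&(W[...,2]>.038)&(W[...,2]<.062)
    b=box(300,175,380,225) if n=='s0' else box(335,280,450,305)
    tan=(f[...,2]-f[...,0]>35)
    S=W[m&b&~tan];c=S[:,:2].mean(0);u,s,v=np.linalg.svd(S[:,:2]-c);q=(S[:,:2]-c)@v[0]
    print(n,'spindle',len(S),v[0],c+v[0]*q.min(),c+v[0]*q.max(),(c+v[0]*(q.min()+q.max())/2),np.ptp(q))
    R=W[(b if 0 else (box(310,170,365,240) if n=='s0' else box(365,258,420,312)))&tan&(W[...,2]>.05)&(W[...,2]<.1)]
    print('roll',len(R),cv2.minAreaRect(R[:,:2].astype(np.float32)*1000),R[:,2].max())
# obstacles
d=load('s0');W=cloud(d)
for n,b in(('mug',box(280,355,362,435)),('box',box(425,195,462,245)),('trousers',box(335,0,430,132))):
    Q=W[b];Q=Q[(Q[:,2]>.02)];print(n,np.nanpercentile(Q,[2,98],axis=0).round(3).tolist())
d=load('d0');W=cloud(d);Q=W[200:,520:].reshape(-1,3);print('trous',np.nanpercentile(Q[Q[:,2]>-.2],[2,98],axis=0))
```

```text
bed 6435 ((595.401611328125, 172.88360595703125), (258.90673828125, 212.12637329101562), 4.897757530212402) 0.013770222806625543
tab 187 [0.55732018 0.12750513 0.08445274] [0.57587953 0.13107906 0.09551989] ((558.9024658203125, 126.74781036376953), (34.35410690307617, 9.381911277770996), 11.490721702575684)
forks 429 [[0.48487654 0.20960367]
 [0.6181122  0.2275237 ]] 0.10361220841233532
s0 spindle 468 [-0.99852179  0.05435285] [ 0.62857635 -0.17116999] [ 0.45930946 -0.16195623] [ 0.54394291 -0.16656311] 0.16951746362783993
roll 750 ((537.4491577148438, -158.3567352294922), (84.67176818847656, 86.48690795898438), 23.466691970825195) 0.09508093924459071
d0 spindle 761 [ 0.99874493 -0.05008549] [ 0.45807049 -0.17092749] [ 0.62590063 -0.17934391] [ 0.54198556 -0.1751357 ] 0.1680410450746065
roll 1309 ((546.5165405273438, -170.6868896484375), (90.91500091552734, 57.292484283447266), 87.62916564941406) 0.0943817102164925
mug [[0.278, 0.206, 0.023], [0.368, 0.297, 0.105]]
box [[0.294, -0.312, 0.022], [0.37, -0.207, 0.042]]
trousers [[0.548, -0.581, 0.034], [0.722, -0.428, 0.359]]
trous [[ 0.54403448 -0.61002706  0.07828544]
 [ 0.71854678 -0.25708218  0.33559897]]
```

```bash
cat >> h.py <<'E'
def Q(deg):
    h=np.radians((deg+90)/2); return [0,np.cos(h),np.sin(h),0]
E
python3 - <<'E'
from h import *
for p,a in(([.55,.14,.3],8),([.55,.14,.3],188),([.55,.05,.3],98),([.543,-.171,.2],-3),([.543,-.171,.2],177)):
    r=inverse_kinematics(p,Q(a));print(a,None if r is None else np.round(r,2))
move_to([.55,.16,.32],Q(8)); w=snap('wrist','w1')
V=np.linalg.inv(w['view']);print('cam',V[:3,3],V[:3,2],state()['ee_pos'],state()['time'])
move_to([.543,-.171,.26],Q(-3)); w=snap('wrist','w2');print(state()['time'])
E
```

```text
8 [ 0.19  0.03  1.17 -0.    1.94  0.05]
188 None
98 [ 0.03 -0.01  1.21 -0.    1.94 -1.68]
-3 [-0.36  0.    1.37 -0.    1.76 -0.31]
177 None
cam [0.53960318 0.22844553 0.4737904 ] [-0.03511203  0.25309205  0.96680482] [0.55022406 0.15924426 0.31982459] 2.9583
4.2833
```

View pics/w1.png

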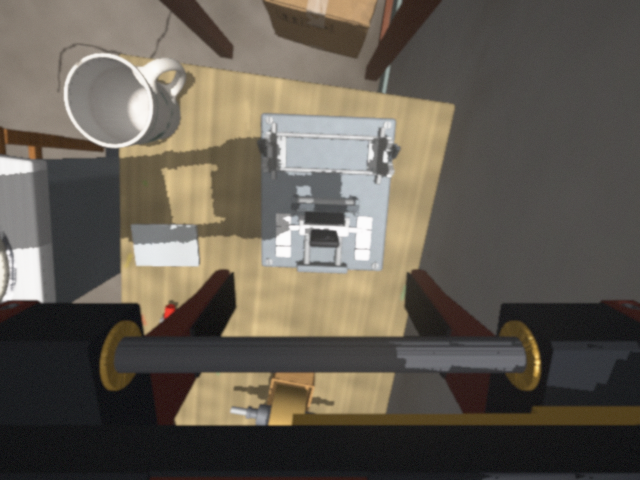

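View pics/w2.png

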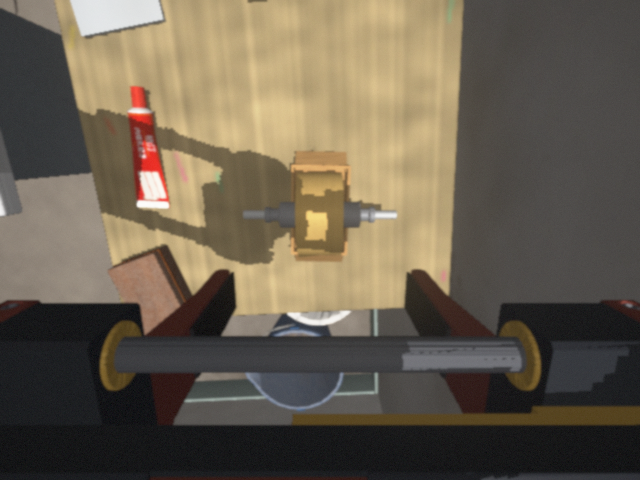

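w1: the bed corners are at about (262,114), (396,119), (383,270), (262,265), with the forks at (272,150)/(380,150). w2: the spindle ends are at (243,214)/(397,215), and the roll is well centred at (320,213). Next: precise numbers.

Run:
```python
from h import *
def fit(n,b):
    d=load(n);W=cloud(d)
    m=np.zeros((480,640),np.uint8);m[b[1]:b[3],b[0]:b[2]]=1
    m&=((W[...,2]>.008)&(W[...,2]<.02)).astype(np.uint8)
    k,l,s,_=cv2.connectedComponentsWithStats(m);i=1+s[1:,4].argmax();P=W[l==i]
    # trimmed edges: rotate & use percentile extents
    best=None
    for a in np.radians(np.arange(-2,16,.25)):
        e=np.array([np.cos(a),np.sin(a)]);g=np.array([-e[1],e[0]])
        q=P[:,:2]@e;r=P[:,:2]@g
        lo,hi=np.percentile(q,[.5,99.5]);lo2,hi2=np.percentile(r,[.5,99.5]);A=(hi-lo)*(hi2-lo2)
        if best is None or A<best[0]:best=(A,np.degrees(a),e*(lo+hi)/2+g*(lo2+hi2)/2,hi-lo,hi2-lo2)
    print(n,s[i],best,np.median(P[:,2]))
fit('w1',(250,105,405,280));fit('s0',(160,250,315,390));fit('d0',(295,210,410,265))
d=load('w1');W=cloud(d)
def ray(d,u,v,z):
    K=d['camera_matrix'];V=np.linalg.inv(d['view']);r=V[:3,:3]@[(u-K[0,2])/K[0,0],-(v-K[1,2])/K[1,1],-1];o=V[:3,3];return (o+r*(z-o[2])/r[2])[:2]
C=np.array([ray(d,*c,.014) for c in((262,114),(396,119),(383,270),(262,265))]);print(C,C.mean(0))
print('dims',np.linalg.norm(C-np.roll(C,-1,0),axis=1), np.degrees(np.arctan2(*(C[1]-C[0])[::-1])),np.degrees(np.arctan2(*(C[2]-C[3])[::-1])))
d=load('w2');a,b=ray(d,243,214.5,.048),ray(d,397,214.5,.048);print('spindle',a,b,(a+b)/2,np.linalg.norm(a-b),np.degrees(np.arctan2(*(b-a)[::-1])))
W=cloud(d);f=d['frame'].astype(int);S=W[205:225,235:405].reshape(-1,3);S=S[(S[:,2]>.04)&(S[:,2]<.062)];c=S.mean(0);v=np.linalg.svd(S[:,:2]-c[:2])[2][0] if len(S)<3000 else 0;q=(S[:,:2]-c[:2])@v;print(len(S),c[:2]+v*(q.min()+q.max())/2,v,np.ptp(q))
# enlarged dispenser crop
cv2.imwrite('pics/w1c.png',cv2.resize(d0:=load('w1')['frame'][100:285,235:415],None,fx=3.2,fy=3.2,interpolation=cv2.INTER_CUBIC))
```

```text
w1 [ 261  169  130  102 8321] (np.float64(0.02340924294723774), np.float64(5.0), array([0.55747454, 0.13346502]), np.float64(0.17353772793215033), np.float64(0.1348942574400321)) 0.01410696394295502
s0 [ 166  262  142  118 6304] (np.float64(0.03576496711970756), np.float64(5.5), array([0.55463644, 0.17085453]), np.float64(0.17345586587397288), np.float64(0.20619058882501654)) 0.01379362788075128
d0 [ 303  222  103   41 1668] (np.float64(0.035162381106008396), np.float64(5.0), array([0.55413631, 0.16111753]), np.float64(0.17452217504935447), np.float64(0.20147801330154497)) 0.01382516142046436
[[0.4597092  0.26272132]
 [0.63127029 0.28048245]
 [0.65287286 0.075341  ]
 [0.47903816 0.05882457]] [0.55572263 0.16934233]
dims [0.17247802 0.20627575 0.17461757 0.20481086] 5.9105804002137745 5.427508497785838
spindle [ 0.45792499 -0.16428757] [ 0.62740735 -0.1729821 ] [ 0.54266617 -0.16863484] 0.16970523065460702 -2.9367269695025744
1345 [ 0.5416833  -0.16679523] [ 0.99881877 -0.04859077] 0.16732272913463958
```

View pics/w1c.png

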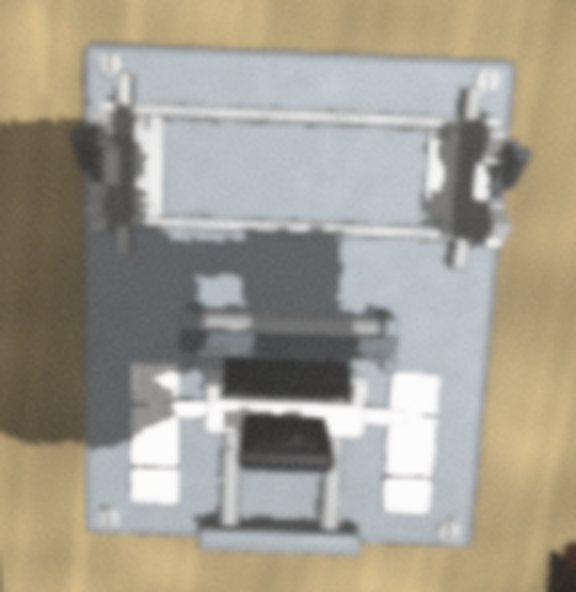

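Yaw 5.4°, bed centre about (0.5555, 0.1697), spindle centre (0.5427, -0.169). Grasp, lift, hover over the forks.

Run:
```python
from h import *
move_l([.5427,-.169,.12],.2,Q(-2.9));move_l([.5427,-.169,.071],.08)
close();s=state();print(s['finger_gap'],s['finger_force'],s['ee_pos'])
move_l([.5427,-.169,.25],.2)
move_to([.550,.2262,.25],Q(5.4));move_l([.550,.2262,.150],.15);hold(.3)
s=state();print(s['finger_gap'],s['ee_pos'],s['ft_force'],s['time'])
a=snap('scene','s3');b=snap('side','d3');w=snap('wrist','w3')
cv2.imwrite('pics/c3.png',np.vstack([cv2.resize(a['frame'][250:370,150:290],(700,600))[:300],cv2.resize(a['frame'][250:370,150:290],(700,600))[300:]]))
A=cv2.resize(a['frame'][245:385,150:300],None,fx=4,fy=4,interpolation=cv2.INTER_CUBIC)
cv2.imwrite('pics/c3.png',A)
B=cv2.resize(b['frame'][165:265,290:420],None,fx=5.5,fy=5.5,interpolation=cv2.INTER_CUBIC);cv2.imwrite('pics/c3d.png',B)
```

```text
0.04707438327101327 29.946855031885207 [ 0.54272362 -0.16902687  0.0710529 ]
0.04698094629233557 [0.55034218 0.22633047 0.15091928] [ 0.24311594 -0.08260847 -1.91362981] 10.225
```

View pics/c3.png

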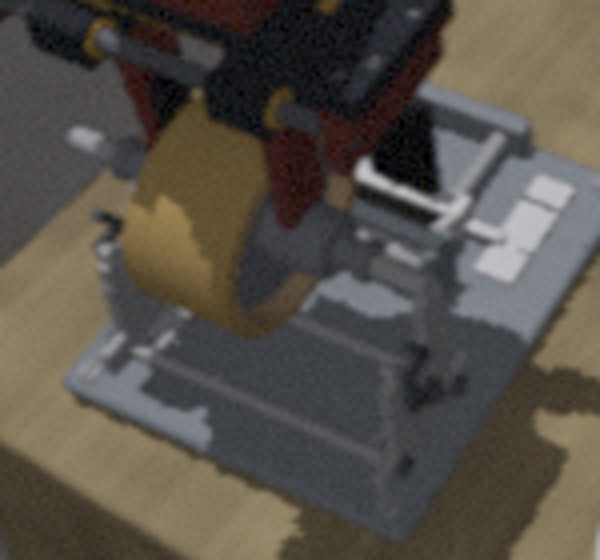

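View pics/c3d.png

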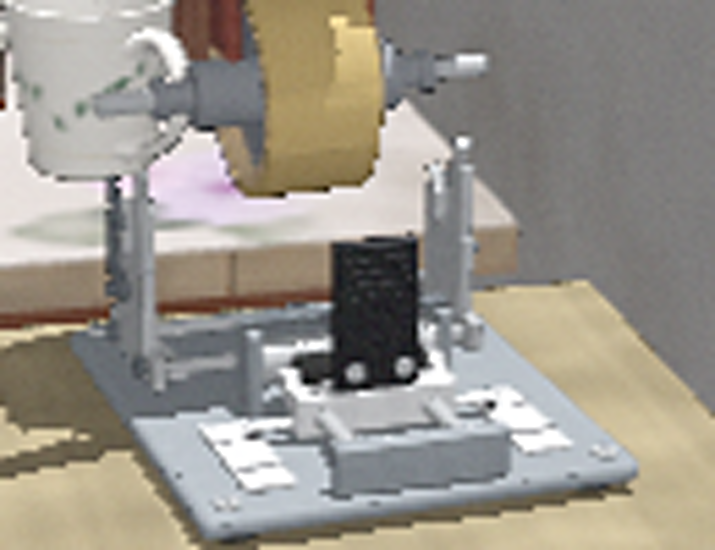

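c3/c3d: the roll hovers level above both forks, with the spindle ends outside the cheeks. Now comparing spindle and forks within the same cameras.

```bash
cat >> h.py <<'E'
C0=np.array([.5555,.1697]);YAW=np.radians(5.4)
EX=np.array([-np.sin(YAW),np.cos(YAW)]);EY=np.array([-np.cos(YAW),-np.sin(YAW)])
def disp(W):
    d=W[...,:2]-C0;return np.stack([d@EX,d@EY,W[...,2]],-1)
def wpt(x,y): return C0+x*EX+y*EY
E
python3 - <<'E'
from h import *
for n in('s0','w1','d0'):
    L=disp(cloud(load(n)));
    B=L[(L[...,2]>.010)&(L[...,2]<.018)&(abs(L[...,0])<.115)&(abs(L[...,1])<.1)]
    print(n,'bed x',np.percentile(B[:,0],[.5,99.5]).round(4),'y',np.percentile(B[:,1],[.5,99.5]).round(4))
    for s in(1,-1):
        for z0,z1 in((.05,.062),(.066,.08),(.092,.106)):
            F=L[(L[...,2]>z0)&(L[...,2]<z1)&(L[...,1]*s>.06)&(L[...,1]*s<.0735)&(abs(L[...,0]-.057)<.03)]
            if len(F)>3: print(' fork',s,z0,len(F),np.histogram(F[:,0],np.arange(.035,.085,.004))[0],F[:,0].min().round(4),F[:,0].max().round(4))
for n in('s3','d3','w3'):
    L=disp(cloud(load(n)))
    S=L[(L[...,2]>.112)&(L[...,2]<.142)&(abs(L[...,0]-.057)<.02)&(abs(L[...,1])>.061)&(abs(L[...,1])<.09)]
    for s in(1,-1):
        q=S[S[:,1]*s>0]
        if len(q)>3:print(n,s,len(q),'mean',q.mean(0).round(4),'x',q[:,0].min().round(4),q[:,0].max().round(4),'y',abs(q[:,1]).max().round(4),'zmax',q[:,2].max().round(4))
for n in('s0','d0','w1'):
    V=np.linalg.inv(load(n)['view'])[:3,3];print(n,'cam in disp',disp(V))
E
```

```text
s0 bed x [-0.102   0.1041] y [-0.086   0.0873]
 fork 1 0.05 68 [ 7  7  5  5  5  4  0  0  5  6 18  3] 0.0327 0.0793
 fork 1 0.066 86 [ 6  8  7 16  0  1  2  6  9 12 16  0] 0.034 0.0781
 fork 1 0.092 36 [ 3 12 14  6  0  0  0  1  0  0  0  0] 0.0357 0.0648
 fork -1 0.05 116 [ 6  8  7 10 12 14 11  9  9  9 11  8] 0.0333 0.0798
 fork -1 0.066 95 [ 9  8  9 19  0  0  3  7 10 14 14  0] 0.0339 0.0788
 fork -1 0.092 35 [ 2 13 12  7  0  0  0  0  1  0  0  0] 0.0388 0.0675
w1 bed x [-0.1032  0.1032] y [-0.0849  0.0881]
 fork 1 0.05 97 [ 4  3  3 12 18 22 16  4  3  4  4  0] 0.0332 0.0783
 fork 1 0.066 88 [ 8  5  7  4  0  0  1 23 19  7 13  0] 0.0342 0.0775
 fork 1 0.092 69 [15 24 23  6  0  0  0  0  0  0  0  0] 0.035 0.049
 fork -1 0.05 139 [ 7  7  5 14 23 28 28  8  7  3  7  0] 0.0338 0.0786
 fork -1 0.066 133 [ 9  7  8  5  0  6  6 30 33 10 17  0] 0.0345 0.078
 fork -1 0.092 84 [11 25 25 13  0  0  1  5  3  0  0  0] 0.0344 0.0681
d0 bed x [-0.1089  0.0977] y [-0.0852  0.0887]
 fork 1 0.05 31 [4 2 4 0 3 1 4 1 1 1 0 0] 0.0289 0.0749
 fork 1 0.066 34 [4 2 3 0 0 0 5 5 1 1 0 0] 0.0297 0.072
 fork 1 0.092 14 [8 4 1 0 0 0 0 0 0 0 0 0] 0.0304 0.0434
 fork -1 0.05 46 [5 3 3 4 3 3 4 4 2 2 1 0] 0.0293 0.0756
 fork -1 0.066 54 [ 4  2  4  5  1  0  1 10  6  5  0  1] 0.0288 0.0808
 fork -1 0.092 13 [6 6 0 0 0 0 0 0 0 0 0 0] 0.0342 0.0422
s3 1 96 mean [0.059  0.073  0.1293] x 0.0525 0.0632 y 0.084 zmax 0.1329
s3 -1 74 mean [ 0.0594 -0.0738  0.1314] x 0.0537 0.0633 y 0.0846 zmax 0.1349
d3 1 49 mean [0.0531 0.0724 0.1275] x 0.0432 0.0585 y 0.0844 zmax 0.1319
d3 -1 40 mean [ 0.0538 -0.0716  0.1286] x 0.0472 0.0595 y 0.084 zmax 0.1325
w3 1 689 mean [0.0587 0.0734 0.13  ] x 0.053 0.0627 y 0.0848 zmax 0.1333
w3 -1 710 mean [ 0.0589 -0.0718  0.1312] x 0.0531 0.0627 y 0.0834 zmax 0.1336
s0 cam in disp [0.42364775 0.36501171 0.74032742]
d0 cam in disp [-1.0320318   0.34775038  0.45629367]
w1 cam in disp [0.05998084 0.01029783 0.4737904 ]
```

The spindle is about 1 mm too far toward the rear of the slots, otherwise aligned. Correcting that and pressing down in force-watched steps.

Run:
```python
from h import *
s=state();p=np.array([.550,.2262])-0.001*EX
move_l([*p,.130],.1)
for z in list(np.arange(.124,.0859,-.003)):
    move_l([*p,z],.06);s=state();f=s['ft_force'];print(round(z,3),s['ee_pos'].round(4),f.round(1))
    if f[2]>22: break
print(s['time'])
snap('scene','s4');w=snap('wrist','w4')
for n in('s4','w4'):
    L=disp(cloud(load(n)))
    S=L[(L[...,2]>.058)&(L[...,2]<.085)&(abs(L[...,0]-.057)<.009)&(abs(L[...,1])>.0785)&(abs(L[...,1])<.09)]
    for q in(S[S[:,1]>0],S[S[:,1]<0]):
        if len(q):print(n,len(q),q.mean(0).round(4),q.max(0).round(4))
```

```text
0.124 [0.55   0.2252 0.1238] [-0.3  0.9 -2.5]
0.121 [0.55   0.2252 0.1209] [ 0.5 -0.3 -2.4]
0.118 [0.55   0.2252 0.1177] [ 1.   0.3 -2.1]
0.115 [0.55   0.2251 0.1147] [-0.4  0.  -2.7]
0.112 [0.5503 0.2249 0.1121] [ 1.3 -2.1  0.2]
0.109 [0.5507 0.2248 0.1096] [ 1.9 -3.2  3.8]
0.106 [0.5509 0.2249 0.107 ] [ 1.7 -4.   4.7]
0.103 [0.5511 0.2248 0.1045] [ 1.6 -4.3  6.6]
0.1 [0.5509 0.2242 0.1003] [ 3.1 -6.3  2.3]
0.097 [0.5497 0.2238 0.095 ] [ 0.7 -7.1 -5.8]
0.094 [0.5486 0.2252 0.0915] [ 0.3 -1.5 -7.4]
0.091 [0.5499 0.2257 0.091 ] [-0.2 -0.4 -5. ]
0.088 [0.5505 0.2257 0.0892] [0.5 0.5 2. ]
13.975
s4 25 [0.0584 0.0813 0.0692] [0.0616 0.0834 0.0845]
s4 5 [ 0.0594 -0.0834  0.07  ] [ 0.0621 -0.0807  0.0729]
w4 37 [0.0619 0.0811 0.0731] [0.0659 0.0846 0.0777]
w4 26 [ 0.0606 -0.0815  0.0682] [ 0.0618 -0.0798  0.0701]
```

Run:
```python
from h import *
p=np.array([.550,.2262])-0.0005*EX
for z in(.0865,.085,.0835,.082,.0805):
    move_l([*p,z],.05);s=state();f=s['ft_force'];print(z,s['ee_pos'].round(4),f.round(1))
    if f[2]>14:break
hold(.2)
snap('scene','s5');w=snap('wrist','w5');print(state()['time'])
a=load('s5')['frame'][255:385,155:290];b=w['frame'][60:330,180:460]
A=cv2.resize(a,(400,385),interpolation=cv2.INTER_CUBIC);B=cv2.resize(b,(400,385),interpolation=cv2.INTER_CUBIC)
cv2.imwrite('pics/c5.png',np.hstack([A,B]))
```

```text
0.0865 [0.5506 0.2257 0.0889] [-1.5 -0.3 10.4]
0.085 [0.5507 0.2258 0.0888] [-3.7 -1.4 15.1]
14.875
```

View pics/c5.png

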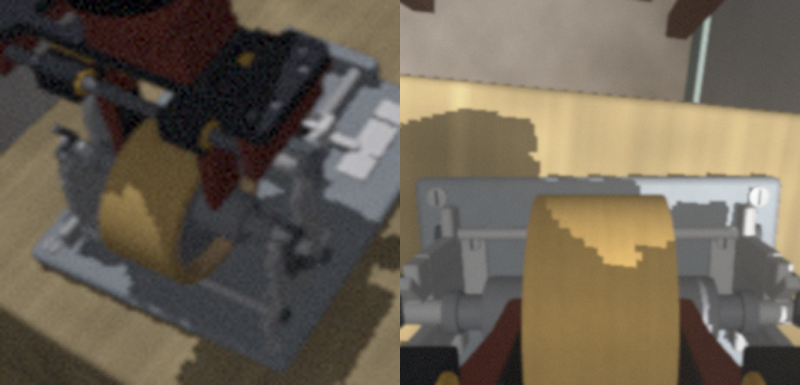

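The spindle sits on the floor: the TCP stalled at 0.0888 against 0.0886 predicted. Wrist view shows both ends down in the slots. Release, lift, check keepers and tab.

Run:
```python
from h import *
p=state()['ee_pos'][:2]
move_l([*p,.0882],.05);print(state()['ft_force'].round(1));gripper_open();print(state()['finger_gap'])
move_l([*p,.25],.2)
q=wpt(-.060,0)
move_to([*q,.25],Q(95.4));hold(.2);print(state()['time'],state()['joint_pos'].round(2))
a=snap('scene','s6');w=snap('wrist','w6');b=snap('side','d6')
for n in('s6','w6','d6'):
    L=disp(cloud(load(n)));f=load(n)['frame'].astype(int)
    T=L[(L[...,2]>.060)&(L[...,2]<.1)&(L[...,0]<-.03)&(L[...,0]>-.06)&(abs(L[...,1])<.03)]
    if len(T)>5:print('tab',n,len(T),np.percentile(T,[2,50,98],axis=0).round(4).tolist())
    for s in(1,-1):
        S=L[(L[...,2]>.062)&(L[...,2]<.076)&(abs(L[...,0]-.057)<.012)&(s*L[...,1]>.0795)&(s*L[...,1]<.088)]
        if len(S):print(n,s,len(S),S.mean(0).round(4),S[:,2].max().round(4))
        k=L[(L[...,2]>.072)&(L[...,2]<.1)&(abs(L[...,0]-.06)<.04)&(s*L[...,1]>.0725)&(s*L[...,1]<.0785)]
        if len(k):print('  keeper',len(k),np.percentile(k,[3,97],axis=0).round(4).tolist())
a6=a['frame'][255:385,155:300];A=cv2.resize(a6,(400,360),interpolation=cv2.INTER_CUBIC);b6=b['frame'][165:265,290:410]
B=cv2.resize(b6,(400,360),interpolation=cv2.INTER_CUBIC)
cv2.imwrite('pics/c6.png',np.hstack([A,B]))
```

```text
[ 1.2 -1.   4.8]
0.08774607415370729
18.625 [ 0.13  0.02  1.27  0.    1.85 -1.53]
tab s6 280 [[-0.0488, -0.0169, 0.0608], [-0.0419, 0.0014, 0.0819], [-0.0393, 0.0173, 0.0944]]
s6 1 19 [0.0576 0.0812 0.0676] 0.0731
  keeper 50 [[0.0512, 0.073, 0.073], [0.0711, 0.0782, 0.0944]]
s6 -1 5 [ 0.0592 -0.0837  0.0696] 0.0707
  keeper 49 [[0.0573, -0.078, 0.0731], [0.0716, -0.0729, 0.0938]]
tab w6 428 [[-0.0512, -0.0152, 0.0662], [-0.0463, 0.0036, 0.093], [-0.0412, 0.0189, 0.095]]
w6 1 52 [0.0555 0.0818 0.0696] 0.0719
  keeper 144 [[0.034, 0.0725, 0.0739], [0.0704, 0.078, 0.0947]]
  keeper 1 [[0.0703, -0.0726, 0.0773], [0.0703, -0.0726, 0.0773]]
tab d6 256 [[-0.0542, -0.0143, 0.0608], [-0.0506, 0.0022, 0.0781], [-0.0456, 0.0186, 0.0938]]
d6 1 12 [0.0538 0.082  0.0667] 0.0711
  keeper 35 [[0.0308, 0.0725, 0.0734], [0.0675, 0.0784, 0.0967]]
d6 -1 6 [ 0.0537 -0.082   0.0672] 0.0709
  keeper 1 [[0.0625, -0.0728, 0.094], [0.0625, -0.0728, 0.094]]
```

View pics/c6.png

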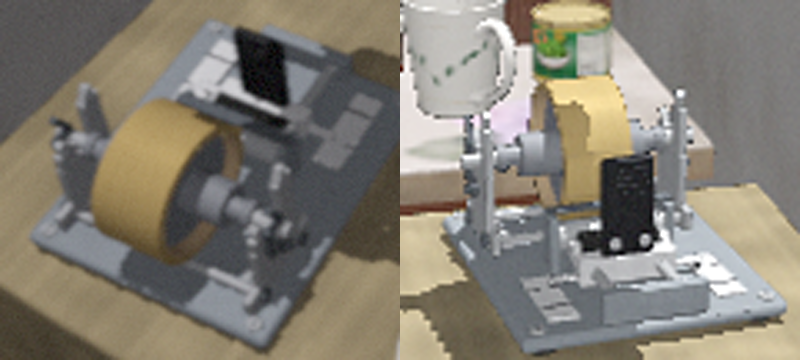

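Roll seated, with the spindle tops at about 0.071 on both sides. Tab centre near x=-45 mm. I'll compare the keepers with their initial state, then take the tab.

Run:
```python
from h import *
for n in('s0','s6'):
    L=disp(cloud(load(n)))
    for s in(1,-1):
        for z0 in(.073,.08,.087):
            k=L[(L[...,2]>z0)&(L[...,2]<z0+.007)&(abs(L[...,0]-.06)<.04)&(s*L[...,1]>.0725)&(s*L[...,1]<.0785)]
            if len(k): print(n,s,z0,len(k),np.percentile(k[:,0],[3,50,97]).round(4))
q=wpt(-.060,.001)
move_l([*q,.11],.2);move_l([*q,.069],.1);print(state()['ft_force'].round(1))
close();s=state();print(s['finger_gap'],s['finger_force'],s['ft_force'].round(1),s['ee_pos'],disp(s['ee_pos']),s['time'])
```

```text
s0 1 0.073 28 [0.0565 0.0648 0.0708]
s0 1 0.08 7 [0.0414 0.0613 0.0636]
s0 1 0.087 13 [0.0625 0.0655 0.0676]
s0 -1 0.073 24 [0.0561 0.0629 0.0708]
s0 -1 0.08 6 [0.0582 0.0615 0.0628]
s0 -1 0.087 15 [0.0527 0.0659 0.0687]
s6 1 0.073 29 [0.0529 0.0652 0.0711]
s6 1 0.08 5 [0.0577 0.0619 0.0639]
s6 1 0.087 12 [0.0515 0.0656 0.0682]
s6 -1 0.073 25 [0.0569 0.0633 0.0721]
s6 -1 0.08 8 [0.0579 0.0607 0.0636]
s6 -1 0.087 13 [0.0635 0.0664 0.0685]
[ 1.6 -0.4  0. ]
0.0088294512861844 29.998696446418762 [ 0.3  5.3 -0.4] [0.56008264 0.11096076 0.06898802] [-0.05890981  0.00096555  0.06898802] 21.3667
```

Keepers shut exactly as initially, and the tab is held. Pull to about 28 mm and check pointers.

Run:
```python
from h import *
x=-.0745
move_l([*wpt(x,.001),.069],.04);hold(.3);s=state();e=disp(s['ee_pos']);print(e,s['ft_force'].round(1),s['finger_gap'],s['time'])
w=snap('wrist','w7');a=snap('scene','s7');b=snap('side','d7')
for n,d in(('w7',w),('s7',a),('d7',b)):
    for y in(.049,-.049):
        print(n,y,[np.round(proj(d,[*wpt(xx,y),.017]),1).tolist() for xx in(-.073,)])
def crop(d,p,r,sz):
    u,v=np.round(proj(d,p)).astype(int);u=np.clip(u,r,640-r);v=np.clip(v,r,480-r)
    return cv2.resize(d['frame'][v-r:v+r,u-r:u+r],(sz,sz),interpolation=cv2.INTER_CUBIC)
P=lambda y:[*wpt(-.07,y),.017]
cv2.imwrite('pics/c7.png',np.vstack([np.hstack([crop(w,P(.049),40,300),crop(a,P(.049),20,300)]),np.hstack([crop(b,P(.049),20,300),crop(b,P(-.049),20,300)])]))
```

```text
[-0.07270782  0.00094159  0.06896164] [ 0.1  7.3 -1.1] 0.008551023522480437 22.175
w7 0.049 [[318.7, 188.6]]
w7 -0.049 [[318.6, 333.2]]
s7 0.049 [[282.4, 293.9]]
s7 -0.049 [[238.3, 276.5]]
d7 0.049 [[339.9, 249.1]]
d7 -0.049 [[383.5, 243.3]]
```

View pics/c7.png

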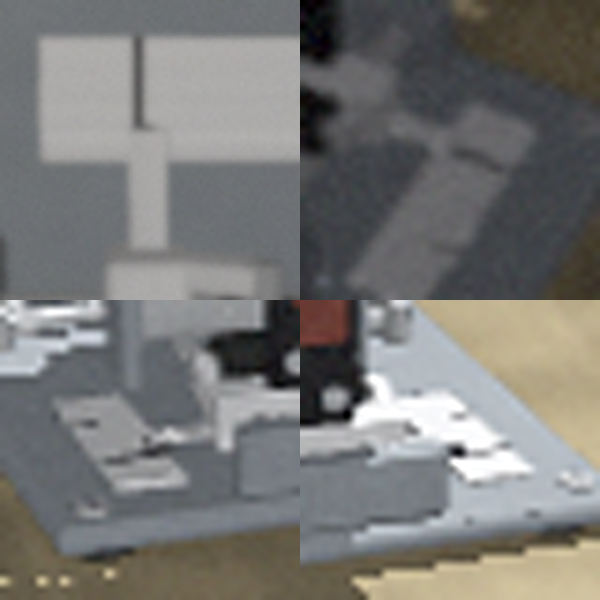

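w7 shows the pointer (crop x about 149) nearly 2 mm short of the long line (x about 139). I'll check numerically using row profiles, also with the shut pose as reference.

Run:
```python
from h import *
w=load('w7');g=cv2.cvtColor(w['frame'],cv2.COLOR_BGR2GRAY)
print([np.round(proj(w,[*wpt(x,.049),.017]),1).tolist() for x in(-.07,-.045)])
print('w7 cols 308..336');
for r in range(156,222,3): print(r,g[r,308:337].tolist())
print('short line search cols 345-380')
for r in range(156,196,4): print(r,g[r,345:380].tolist())
w=load('w6');g=cv2.cvtColor(w['frame'],cv2.COLOR_BGR2GRAY)
u0,v0=np.round(proj(w,[*wpt(-.073,.049),.017])).astype(int);u1,v1=np.round(proj(w,[*wpt(-.045,.049),.017])).astype(int);print('w6',u0,v0,u1,v1)
for r in range(v0-14,v0+22,3): print(r,g[r,u0-8:u1+12].tolist())
```

```text
[[323.6, 188.6], [364.8, 188.7]]
w7 cols 308..336
156 [114, 113, 114, 112, 113, 114, 113, 112, 115, 111, 112, 112, 112, 114, 113, 114, 113, 111, 114, 112, 111, 113, 112, 110, 111, 113, 111, 110, 112]
159 [156, 158, 155, 156, 157, 156, 157, 156, 156, 155, 148, 121, 94, 101, 128, 149, 156, 157, 156, 156, 155, 155, 158, 156, 157, 156, 155, 155, 154]
162 [171, 173, 172, 173, 173, 172, 173, 174, 172, 168, 161, 128, 91, 100, 138, 165, 172, 173, 173, 173, 174, 174, 171, 172, 173, 171, 173, 172, 173]
165 [172, 172, 172, 175, 170, 172, 173, 171, 171, 170, 159, 129, 96, 101, 138, 163, 169, 172, 171, 172, 171, 171, 170, 171, 174, 172, 170, 172, 171]
168 [169, 170, 172, 171, 173, 173, 170, 171, 169, 171, 159, 130, 93, 100, 136, 162, 169, 170, 172, 172, 171, 172, 169, 169, 170, 170, 172, 171, 171]
171 [170, 171, 171, 172, 170, 173, 172, 171, 172, 173, 158, 129, 92, 100, 139, 162, 170, 172, 170, 171, 172, 172, 172, 171, 174, 172, 173, 172, 172]
174 [171, 171, 170, 169, 171, 168, 170, 170, 169, 169, 159, 129, 93, 98, 139, 163, 169, 171, 172, 169, 172, 172, 172, 171, 169, 169, 171, 171, 170]
177 [17
[... 5943 characters left out ...]
3, 96, 93, 91, 90, 92, 93, 91, 95, 101, 115, 129, 137, 137, 136, 125, 108, 97, 94, 92, 92, 92, 91, 90]
183 [96, 95, 95, 94, 96, 94, 96, 94, 95, 94, 95, 95, 93, 93, 93, 92, 94, 93, 95, 95, 92, 94, 93, 93, 93, 92, 93, 93, 95, 98, 101, 114, 126, 132, 135, 133, 122, 106, 98, 98, 92, 92, 94, 91, 92]
186 [95, 96, 97, 94, 95, 96, 98, 95, 94, 96, 95, 94, 94, 95, 95, 94, 95, 95, 96, 92, 93, 93, 93, 93, 95, 94, 92, 99, 108, 120, 132, 131, 132, 135, 133, 133, 133, 135, 132, 128, 127, 127, 125, 126, 125]
189 [93, 95, 95, 96, 95, 95, 95, 96, 96, 94, 95, 97, 96, 96, 94, 95, 96, 96, 98, 96, 96, 95, 96, 93, 91, 97, 95, 101, 116, 131, 141, 142, 144, 145, 147, 144, 144, 143, 142, 137, 129, 121, 122, 123, 119]
```

The pointer stands about 1.4 mm short (2.5 px at 0.6 mm/px, less the shut-pose offset). Correct and re-measure.

Run:
```python
from h import *
move_l([*wpt(-.0759,.001),.069],.02);hold(.4);s=state();print(disp(s['ee_pos']),s['ft_force'].round(1),s['finger_gap'],s['time'])
w=snap('wrist','w8');g=cv2.cvtColor(w['frame'],cv2.COLOR_BGR2GRAY).astype(float)
u=int(round(proj(w,[*wpt(-.073,.049),.017])[0]))
c=np.arange(u-14,u+18);L=g[160:180].mean(0)[c];P=g[195:210].mean(0)[c]
wl=np.clip(160-L,0,None);print('line',(wl*c).sum()/wl.sum())
i=np.where(P>140)[0];l,r=i[0],i[-1];f=lambda a,b:c[a]+(140-P[a])/(P[b]-P[a])*(c[b]-c[a])
print('pointer',(f(l-1,l)+f(r,r+1))/2,f(l-1,l),f(r,r+1))
# seat still fine?
a=snap('scene','s8');M=disp(cloud(a))
for q in(1,-1):
    S=M[(M[...,2]>.062)&(M[...,2]<.076)&(abs(M[...,0]-.057)<.012)&(q*M[...,1]>.0795)&(q*M[...,1]<.088)];print(q,len(S),S[:,2].max().round(4))
```

```text
[-0.07403205  0.00095849  0.06892574] [0.1 8.1 0.1] 0.008988851532660064 22.975
line 322.44343302990893
pointer 323.0727962122296 318.0954356846473 328.05015673981194
1 16 0.0719
-1 5 0.0702
```

The pointer is within about 0.3 mm of the line, and the roll is still seated. Handing in.

```bash
python3 -c "
from bench import *
print(job_done())"
```

```text
the job is handed in; nothing more can be done
None
```

Job handed in at about 23 s of the 48 s allowed: the tape roll is seated in both forks with both keepers shut, and the gripper is still holding the carriage with its pointers on the threading lines to within about 0.3 mm by camera.

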